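# Spin-check an index disc and stop it on the pointer

## Robot

A 6-joint arm with a two-finger parallel gripper is mounted at the origin on the work surface. World frame = base frame: x ahead of the robot, y to its left, z up, the work surface at z = 0. Lengths are in m, angles in rad, forces in N, time in s.
With the tool pointing down it reaches from about 0.375 to 0.9 m from the base axis. Payload 3.1 kg.
Tool frame: the origin (TCP) lies between the finger pads; the fingertips stand 17 mm ahead of it and the grasp point (between the pads) lies 2 mm behind it; z points along the fingers, y is the line along which they close (so a half turn about z gives the same grasp; the last joint's range is limited). The gripper opens to 85 mm and grips with 20 to 120 N. Pads are 22 mm wide; open, the fingers measure 114 mm over their backs; the gripper's body (76 mm by 85 mm) begins 54 mm behind the grasp point. The pads swing forward as they close: fully open they stand 13 mm farther back than shut.
Start: joints at [-1.317, 0.527, 1.433, -0, 1.181, -0.178], TCP at [0.262, -0.568, 0.248] pointing down, gripper open.
Joint ranges: [-3.08, 3.08], [-0.75, 2.2], [0.22, 2.44], [-1.43, 4.57], [0, 2.65], [-2.85, 2.85]. Speed limits (rad/s): [2.79, 2.79, 3.14, 3.14, 3.14, 3.14].

## Interface

Orientations are given as a unit quaternion [x, y, z, w].
In Python, from station import sense, vision, order gives the robot as it stands.
- The arm moves only by the shell command python3 -m crank 'ROWS' [OPENING] [FORCE]. ROWS is JSON, a list of rows, each an object with "dp": the shift along the world's x, y, z in units of 30 mm (1.0 is 30 mm), a list of three; "angular": the turn, a rotation vector about the world's x, y, z in degrees, a list of three. In form: [{"dp": [dx, dy, dz], "angular": [ax, ay, az]}, ...]. A call has 1 to 20 rows; each row shifts and turns the commanded pose from where the row before left it; what a row does not reach is not made up. A row lasts 1/10 s, in which the tool goes at most 50 mm and 8.59 degrees, less where a joint would pass 70% of its speed; a pose out of reach is approached as far as the arm can. A call is refused whole if a number of a shift passes 1 or a number of a turn 8.59, either way. A call with a gripper value outside its range is refused whole. OPENING is the closure, from 0 (fully open) to 1 (shut), set as the call begins (- or left out, the last holds). The fingers move at their own pace and stop on an object; FORCE is the grip in N (left out, the last holds). Time passes only in rows, so rows that do not move let the fingers close. It gives the time, the measured TCP pose, the force, the opening and the grip force at its end, in the units of the state.
- sense(): the state, without advancing time (a new reading comes with each control period).
- vision.snapshot(name): name is "scene" or "top" or "wrist"; returns a dict with "image" (480x640x3 uint8, blue, green, red), "range_z" (480x640 float32, m along the optical axis (not along the pixel's ray), 0 where there is no reading), "mtx" (3x3 intrinsics, pixels), "pose" (4x4, takes a point from camera to world coordinates); the wrist camera has in their place "mount" (4x4, takes a point from camera to tool coordinates, whose origin is the TCP and whose axes are the flange's). Camera axes: x right, y down, z forward; pixel columns grow to the right and rows downward; lengths in m; the calibration is good to about 2 mm. A picture is of the moment at which its call begins: read the wrist's pose just before it.
- order.sign_off(): hands the job in; it is judged then, once.
The state is a dict: "t": time; "q": joint angles; "qd": joint speeds; "tau": joint torques, N m; "tcp_pos": TCP position; "tool_rot": TCP orientation; "force": force on the tool from outside, world axes, zero at the start; "ft_torque": the same for the moment, N m; "finger_gap": opening from 0.0 (shut) to 1.0 (fully open); "gripper_force": force on a finger pad.
Only numpy, scipy, OpenCV 4.12 (cv2) and the standard library are available. Lean on these libraries where they do the work, as an engineer would, in place of code of your own. Each camera call takes 0.05 s, during which the arm holds its last target. There are 200 camera calls.

## Task

Check that the index disc on the jig runs freely, using the fingertips only: push the disc's lug to flick it anticlockwise (seen from above), letting go before the lug gets to the jig's pointer, and let it run untouched past the pointer and all the way round again. Then, on that or any later time round, brake it with a fingertip so that it comes to rest in one go with the lug right at the pointer, not turned on or back to it after stopping elsewhere, and take the hand away. Do not pinch the lug and leave the loose things on and around the jig where they are.

Things in the scene. Friction and masses are not known exactly. Their poses are not given: they have to be found in the camera images.
- disc (a joint): turning angle (rad) of the index disc; grows anticlockwise seen from above, on past 2 pi. At 0 (and 6.283, 12.566, ...) the lug stands exactly at the pointer. It starts at rest between -3.4 and -1.1, so the lug first comes to the pointer at 0. Nearly free bearing: at 3 rad/s the disc loses about 0.45 rad/s each second, at 1 rad/s about 0.3; it stays where it is stopped.
- axis_top (a point): point on the disc's upright axis at the height of the disc's flat top (70 mm above the bench). The disc is aluminium faced with cork, 180 mm across, 12 mm thick, about 0.5 kg, with a steel hub cap 36 mm across and 16 mm high in its middle. It sits on a sprung seat: pressed down it gives 1 mm per 3 N, up to 5 mm.
- jig: the fixed blue box, 300 x 210 mm, top 50 mm above the bench, that carries disc and pointer; origin on the disc's axis at bench height. Its axes do not turn with the disc: -x points from the axis to the pointer, the box reaches 135 mm that way and 165 mm the other way.
- pointer_tip (a point): tip of the jig's fixed pointer, a dark steel blade tapering towards the disc on a post just outside the rim, 94 mm from the axis, at the height of the disc's top; the blade's top is 4 mm higher. It marks where the lug must stop.
- disc_mark (a point): point on the disc's rim (90 mm from the axis, at the height of the disc's top) straight outward of the lug's middle; turns with the disc. Must end at the pointer's tip. A fingertip pressed on the disc's flat top with a few newtons stops it almost at once; off a finger merely held in its way the lug bounces back, the farther the faster it runs.
- lug_mid (a point): middle of the lug, the only tall thing on the disc's flat top: a black block standing 30 mm above it, 42 mm long along the radius (44 to 86 mm from the axis) and 16 mm wide over its two rubber side cheeks, the trailing one of which is pushed for the flick. This point is 65 mm from the axis and 15 mm above the disc's top; its x axis points to the disc's axis, z up.
- collar: bystander: loose steel collar, 38 mm across, 20 mm high, lying on the rear of the jig's box beyond the disc; origin at the centre of its underside
- resistor_box: bystander: loose aluminium box 80 x 100 x 75 mm with four 18 mm terminals on top, on the bench; origin at the centre of its underside
- case_half: bystander: loose black plastic case half, an open tray 130 x 75 x 22 mm, on the bench; origin at the centre of its underside
- driver: bystander: loose screwdriver, 170 mm long, lying on the bench along its x axis

How it is judged:
By the outcome, as a careful person would: the job done as asked, in the order asked, and still so for the second after the job is handed in, with the robot touching nothing.
It also fails if it takes over 42 s, if anything falls off the work surface, if the arm or the gripper's body presses on something with over 40 N, if the wrist force passes 120 N, or if a joint passes its speed limit or range.

## Working session

There is one attempt and no reset: what is moved stays moved. The work goes in short steps, Python scripts to look and compute and a shell command to move; the robot and the scene stay as the last step left them, time stands still between calls to the robot, and variables do not carry over. Pictures are saved under pics/ and viewed, at most 10 in all, crops included, and the job is handed in when it is done.

```bash
ls; mkdir -p pics; python3 - <<'E'
from station import sense, vision
import cv2, numpy as np
s=sense();print(s['t'],s['tcp_pos'],s['tool_rot'],s['force'],s['finger_gap'])
for n in ['top','scene']:
    d=vision.snapshot(n);cv2.imwrite(f'pics/{n}0.png',d['image']);np.savez(f'{n}0.npz',**d);print(n,d['mtx'].tolist(),np.round(d['pose'],3).tolist())
E
```

```text
pics
0.0 [ 0.26140117 -0.56693822  0.24731794] [ 9.76779468e-01  2.14244264e-01 -5.08189973e-05 -1.12424948e-03] [-0.03507392 -0.36524107  0.23731824] 1.0009897443805869
top [[532.7420358899784, 0.0, 324.0232815884427], [0.0, 532.7420358899784, 239.5874235295017], [0.0, 0.0, 1.0]] [[0.023, -0.992, 0.124, 0.384], [-1.0, -0.021, 0.017, -0.023], [-0.015, -0.124, -0.992, 1.461], [0.0, 0.0, 0.0, 1.0]]
scene [[482.26697475666174, 0.0, 315.3790138512317], [0.0, 482.26697475666174, 234.60213721612803], [0.0, 0.0, 1.0]] [[-0.566, 0.559, -0.606, 1.19], [0.824, 0.401, -0.4, 0.383], [0.019, -0.726, -0.687, 0.783], [0.0, 0.0, 0.0, 1.0]]
```

View pics/top0.png

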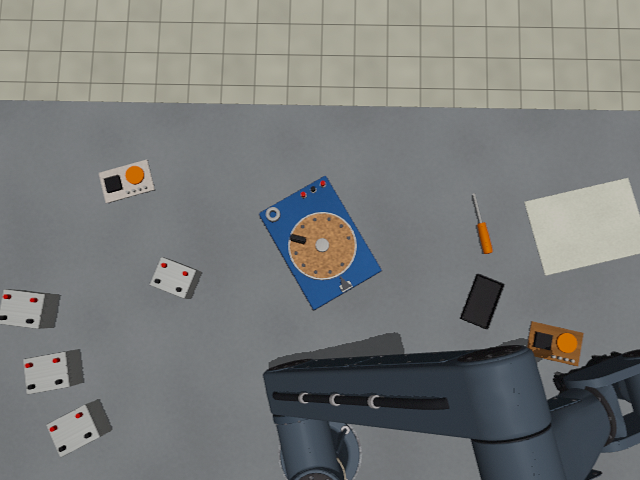

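View pics/scene0.png

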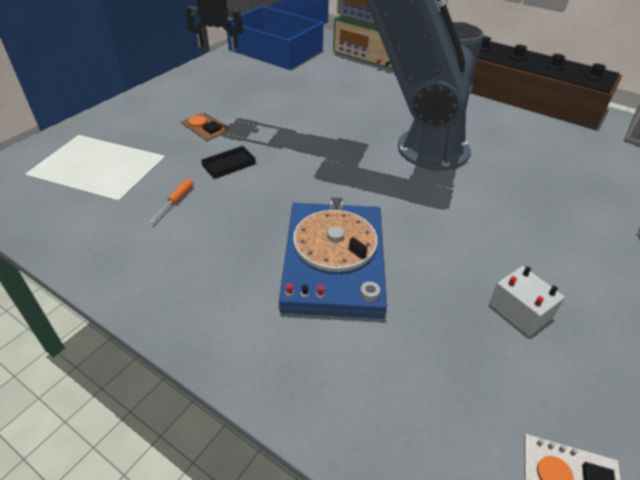

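The top view shows the jig's hub at about (322,245), the lug at (298,239), the pointer near (346,286) and the collar at (273,213). The scene view shows the hub at (336,233), the lug at (358,247) and the pointer at (337,203). Next I'll measure these points.

```bash
cat > h.py <<'E'
import numpy as np, cv2
def ray(d,uv):
    K,P=d['mtx'],d['pose']; r=P[:3,:3]@np.linalg.solve(K,[uv[0],uv[1],1.]); return P[:3,3],r
def onz(d,uv,z):
    o,r=ray(d,uv); return o+r*(z-o[2])/r[2]
def cross(d1,u1,d2,u2):
    a,r=ray(d1,u1);b,s=ray(d2,u2);k=np.linalg.lstsq(np.c_[r,-s],b-a,rcond=None)[0]
    p,q=a+r*k[0],b+s*k[1]; return (p+q)/2,np.linalg.norm(p-q)
def dpt(d,u,v):
    o,r=ray(d,(u,v)); return o+r*d['range_z'][int(v),int(u)]
def cork(im,box):
    hsv=cv2.cvtColor(im,cv2.COLOR_BGR2HSV);m=cv2.inRange(hsv,(5,60,90),(22,255,255))
    k=np.zeros_like(m);x0,y0,x1,y1=box;k[y0:y1,x0:x1]=255;m&=k
    m=cv2.morphologyEx(m,cv2.MORPH_CLOSE,np.ones((3,3)))
    c=max(cv2.findContours(m,0,1)[0],key=cv2.contourArea);return m,cv2.convexHull(c)
def blob(m):
    n,l,s,c=cv2.connectedComponentsWithStats(m);i=1+np.argmax(s[1:,4]);return c[i],s[i]
E
python3 - <<'E'
from h import *
T=dict(np.load('top0.npz'));S=dict(np.load('scene0.npz'))
B={'t':(275,205,365,290),'s':(285,200,385,280)}
R={}
for k,d in (('t',T),('s',S)):
    im=d['image'];m,h=cork(im,B[k]);e=cv2.fitEllipse(h)
    P=np.array([onz(d,p[0],.07) for p in h]);c,r=cv2.minEnclosingCircle(P[:,:2].astype(np.float32)*1000)
    print(k,'ellipse',e,'circle mm',c,r)
    ins=np.zeros_like(m);cv2.fillConvexPoly(ins,h,255)
    hsv=cv2.cvtColor(im,cv2.COLOR_BGR2HSV)
    hub,st=blob(cv2.inRange(hsv,(0,0,100),(180,50,255))&cv2.erode(ins,np.ones((9,9))))
    lug,st2=blob(cv2.inRange(hsv,(0,0,0),(180,255,60))&ins)
    print('hub',hub,st,'lug',lug,st2,'depth z',dpt(T if k=='t' else S,*hub),dpt(d,*lug))
    print('hub@.086',onz(d,hub,.086),'lug@.1',onz(d,lug,.1))
    R[k]=hub,lug
print(cross(T,R['t'][0],S,R['s'][0]),cross(T,R['t'][1],S,R['s'][1]))
for uv in [(346,286)]: print('ptr',onz(T,uv,.072),dpt(T,*uv))
print('ptr S',onz(S,(337,203),.072))
for uv in ((273,213),(303,195),(313,189),(323,184)): print(uv,dpt(T,*uv))
a=cv2.resize(T['image'][170:320,240:400],None,fx=3.6,fy=3.6,interpolation=2)
b=cv2.resize(S['image'][185:325,270:400],None,fx=3.6,fy=3.6,interpolation=2)
b=cv2.copyMakeBorder(b,0,max(0,a.shape[0]-b.shape[0]),0,0,0)[:a.shape[0]]
o=np.hstack([a,b]);o=o[:, :1100];o=cv2.resize(o,(800,int(o.shape[0]*800/o.shape[1])));cv2.imwrite('pics/z1.png',o);print(o.shape)
E
```

```text
t ellipse ((321.93963623046875, 245.3215789794922), (64.51805877685547, 64.8360595703125), 70.08317565917969) circle mm (542.5205078125, 6.8598151206970215) 85.77140808105469
hub [321.86713287 244.51748252] [316 238  13  14 143] lug [297.71287129 238.8019802 ] [290 234  16  10 101] depth z [0.54156606 0.00652833 0.0901665 ] [0.55395393 0.06894864 0.09963291]
hub@.086 [0.54204631 0.00661734 0.086     ] lug@.1 [0.55390799 0.06892391 0.1       ]
s ellipse ((334.91156005859375, 238.14093017578125), (54.72616195678711, 79.3054428100586), 93.44024658203125) circle mm (541.2130126953125, 5.549842834472656) 85.2109603881836
hub [335.17877095 232.35195531] [327 226  17  14 179] lug [357.50970874 248.12135922] [350 239  16  19 206] depth z [0.54572254 0.00816068 0.08713991] [0.5655938  0.0742194  0.09470922]
hub@.086 [0.54466815 0.0075468  0.086     ] lug@.1 [0.57038875 0.07659233 0.1       ]
(array([0.54241652, 0.00648084, 0.08366669]), np.float64(0.0004238998910897412)) (array([0.55599464, 0.06975545, 0.08424526]), np.float64(0.0005135407241922))
ptr [ 0.43655679 -0.0583694   0.072     ] [ 0.43629671 -0.0581947   0.07881506]
ptr S [ 0.44592436 -0.05019899  0.072     ]
(273, 213) [0.62842623 0.14071411 0.05143019]
(303, 195) [0.67492437 0.06019113 0.07234685]
(313, 189) [0.69240656 0.03416736 0.0692149 ]
(323, 184) [0.705222   0.00770662 0.0749194 ]
(413, 800, 3)
```

View pics/z1.png

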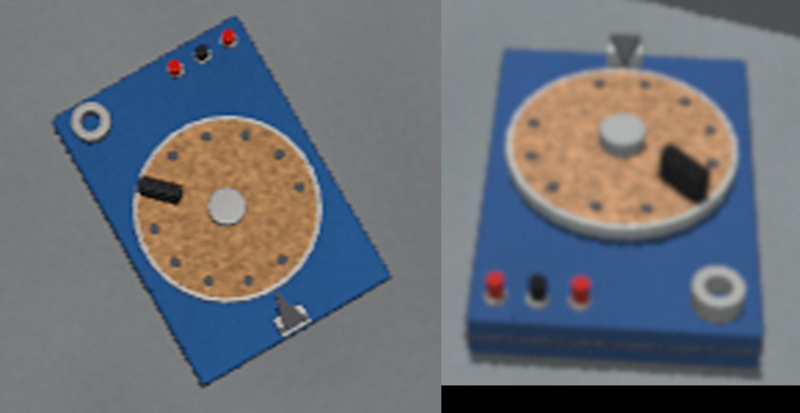

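The zoomed view puts the lug on the +y side of the disc. The pointer tip is at about zoom (277,294), which is top-image pixel (340.4,276.6). Now I'll refine the pointer direction and check the disc's zero.

```bash
python3 - <<'E'
from h import *
T=dict(np.load('top0.npz'));S=dict(np.load('scene0.npz'))
A=np.array([.5422,.0066])
for k,d,uv in (('t',T,(340.4,276.6)),('s',S,(270+624*1.305/3.6-441*1.305/3.6,185+68*1.305/3.6))):
    p=onz(d,uv,.073);v=p[:2]-A;print(k,'tip',uv,p,np.hypot(*v),np.degrees(np.arctan2(v[1],v[0]))%360)
print(cross(T,(340.4,276.6),S,(270+183*1.305/3.6,185+68*1.305/3.6)))
hsv=cv2.cvtColor(T['image'],cv2.COLOR_BGR2HSV);m=cv2.inRange(hsv,(100,120,50),(125,255,255));m[:165]=0;m[320:]=0;m[:,:240]=0;m[:,400:]=0
h=cv2.convexHull(np.vstack(cv2.findContours(cv2.morphologyEx(m,cv2.MORPH_OPEN,np.ones((3,3))),0,1)[0]))
P=np.array([onz(T,p[0],.05)[:2] for p in h],np.float32)*1000
r=cv2.minAreaRect(P);b=cv2.boxPoints(r);print(r,b.tolist())
e=[b[(i+1)%4]-b[i] for i in range(4)];print([(np.hypot(*x),np.degrees(np.arctan2(x[1],x[0]))%360) for x in e])
for d,uv,n in((T,(297.7,238.8),'t'),(S,(357.5,248.1),'s')):
    p=onz(d,uv,.098 if n=='t' else .0865);v=p[:2]-A;print('lug',p,np.hypot(*v),np.degrees(np.arctan2(v[1],v[0])))
E
```

```text
t tip (340.4, 276.6) [ 0.46056976 -0.04333656  0.073     ] 0.09569303343581637 211.4558320919352
s tip (336.3375, 209.65) [ 0.46773588 -0.03809281  0.073     ] 0.08684671578210336 210.9718682767871
(array([ 0.46068044, -0.04290979,  0.06579915]), np.float64(0.0012124621630967714))
((554.08837890625, 14.384811401367188), (298.1271667480469, 209.09326171875), 31.345867156982422) [[372.396240234375, 26.12877655029297], [481.167236328125, -152.44580078125], [735.780517578125, 2.6408462524414062], [627.009521484375, 181.21542358398438]]
[(np.float32(209.0933), np.float32(301.3459)), (np.float32(298.12714), np.float32(31.345875)), (np.float32(209.0933), np.float32(121.34587)), (np.float32(298.12714), np.float32(211.34589))]
lug [0.55416275 0.06909203 0.098     ] 0.06362673390298665 79.16306328492244
lug [0.55811233 0.0704896  0.0865    ] 0.06584135370077793 76.01446609288205
```

```bash
python3 -m crank '[{"dp":[0.58,0.96,-0.05],"angular":[0,0,0]},{"dp":[0.58,0.96,-0.05],"angular":[0,0,0]},{"dp":[0.58,0.96,-0.05],"angular":[0,0,0]},{"dp":[0.58,0.96,-0.05],"angular":[0,0,0]},{"dp":[0.58,0.96,-0.05],"angular":[0,0,0]},{"dp":[0.58,0.96,-0.1],"angular":[0,0,0]},{"dp":[0.58,0.96,-0.1],"angular":[0,0,0]},{"dp":[0.58,0.96,-0.1],"angular":[0,0,0]},{"dp":[0.58,0.96,-0.1],"angular":[0,0,0]},{"dp":[0.58,0.96,-0.25],"angular":[0,0,0]},{"dp":[0.58,0.96,-0.25],"angular":[0,0,0]},{"dp":[0.58,0.96,-0.25],"angular":[0,0,0]},{"dp":[0.58,0.96,-0.25],"angular":[0,0,0]},{"dp":[0.58,0.96,-0.25],"angular":[0,0,0]},{"dp":[0.58,0.96,-0.25],"angular":[0,0,0]},{"dp":[0.58,0.96,-0.25],"angular":[0,0,0]},{"dp":[0.58,0.96,-0.25],"angular":[0,0,0]},{"dp":[0.58,0.96,-0.25],"angular":[0,0,0]},{"dp":[0,0,0],"angular":[0,0,0]}]' 1 20; python3 - <<'E'
from station import sense,vision
import cv2,numpy as np
s=sense();print(s)
a=[]
for n in ['scene','top','wrist']:
    d=vision.snapshot(n);np.savez(n+'1.npz',**d);a.append(d['image'] if n=='wrist' else d['image'][140:320,200:440])
cv2.imwrite('pics/a1.png',np.hstack([cv2.resize(x,(266,200)) for x in a]) if 0 else np.vstack([np.hstack([cv2.resize(a[0],(400,300)),cv2.resize(a[1],(400,300))]),np.hstack([cv2.resize(a[2],(400,300)),np.zeros((300,400,3),np.uint8)])]))
E
```

```text
t: 2.0
tcp_pos: [0.5756, -0.0457, 0.16]
tool_rot: [0.976, 0.216, -0.0, -0.001]
force: [-0.6, -0.1, 0.0]
finger_gap: 0.002
gripper_force: 0.0
{'t': 2.0, 'q': array([-2.73270740e-01,  5.79915944e-01,  1.63472163e+00,  1.34986909e-03,
        9.28298766e-01,  8.60630987e-01]), 'qd': array([-0.05781215, -0.02265064,  0.02617285, -0.04750271,  0.01341903,
       -0.03789113]), 'tau': array([  0.99489089, -42.04762101, -14.10570055,   0.18763649,
        -0.08671721,   0.17653055]), 'tcp_pos': array([ 0.57562352, -0.04574577,  0.15998426]), 'tool_rot': array([ 9.76322397e-01,  2.16318824e-01, -3.37251241e-04, -7.93299839e-04]), 'force': array([-0.5524976 , -0.11305992,  0.03886463]), 'ft_torque': array([ 0.01598139, -0.00572216,  0.0072922 ]), 'gripper_force': 0.0, 'finger_gap': 0.0023023350066159695}
```

View pics/a1.png

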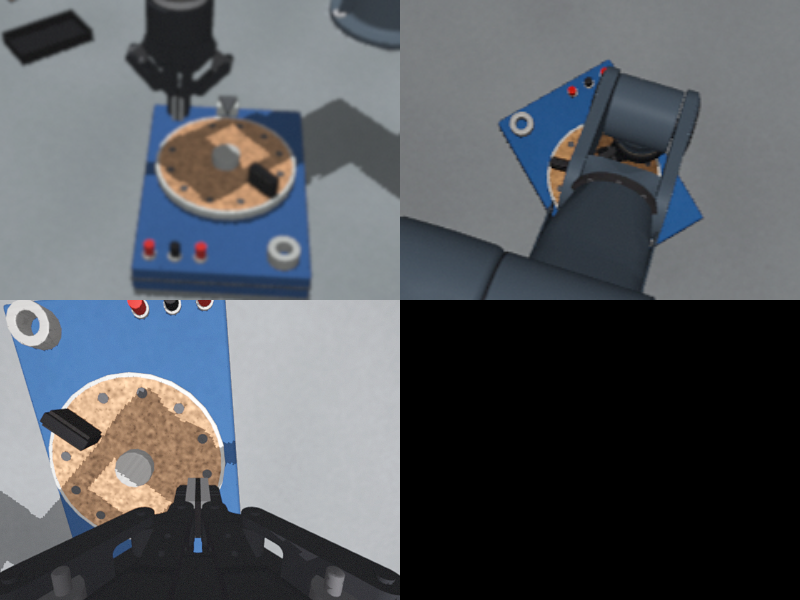

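The scene camera keeps the whole disc in view (pointer at about (227,103) in the tile, lug at (263,180)), while the top view is hidden by the arm. I'll write a lug tracker for the scene camera, then move to the position behind the lug.

```bash
cat > trk.py <<'E'
from h import *
A=np.array([.5420,.0066]);PA=211.35
def model(d,a):   # expected (centroid-cast) angle of the lug's outline, for lug azimuth a (deg)
    c,s=np.cos(np.radians(a)),np.sin(np.radians(a));P=d['pose'];pts=[]
    for r in(.044,.086):
        for w in(-.008,.008):
            for z in(.07,.1):
                q=P[:3,:3].T@(np.array([A[0]+r*c-w*s,A[1]+r*s+w*c,z])-P[:3,3]);q=d['mtx']@(q/q[2]);pts.append(q[:2])
    return cv2.convexHull(np.float32(pts))
def ang(d,uv):
    p=onz(d,uv,.0865)[:2]-A;return np.degrees(np.arctan2(p[1],p[0])),np.hypot(*p)
def cen(h):
    m=cv2.moments(h);return m['m10']/m['m00'],m['m01']/m['m00']
def track(d,skip=None):
    H=[model(d,a) for a in range(0,360,3)];reg=np.zeros(d['image'].shape[:2],np.uint8)
    for h in H: cv2.fillConvexPoly(reg,h.astype(np.int32),255)
    raw=np.array([ang(d,cen(h))[0] for h in H]);bias=(raw-np.arange(0,360,3)+180)%360-180
    m=(d['image'].max(2)<60).astype(np.uint8)*255&reg
    n,l,st,c=cv2.connectedComponentsWithStats(m);out=[]
    for i in range(1,n):
        if st[i,4]<70: continue
        a,r=ang(d,c[i]);t=a
        for _ in range(5): t=a-np.interp(t%360,np.arange(0,361,3),np.r_[bias,bias[0]])
        if skip is not None and abs((t-skip+180)%360-180)<22: continue
        out.append((round(float(t%360),2),round(float(np.radians((t-PA)%360)),3),round(float(r),4),int(st[i,4])))
    return out   # azimuth, disc angle (0..2pi), radius, area
E
cat > look.py <<'E'
import sys
from trk import *
from station import sense,vision
for _ in range(int(sys.argv[1])):
    s=sense();d=vision.snapshot('scene');np.savez('last.npz',**d)
    print(round(s['t'],3),np.round(s['tcp_pos'],4),np.round(s['force'],1),track(d,float(sys.argv[2]) if len(sys.argv)>2 else None))
E
python3 - <<'E'
from trk import *
for f in('scene0.npz','scene1.npz'): print(track(dict(np.load(f))))
E
python3 -m crank '[{"dp":[0.1,0.92,0],"angular":[0,0,0]},{"dp":[0.1,0.92,0],"angular":[0,0,0]},{"dp":[0.1,0.92,0],"angular":[0,0,0]},{"dp":[0.1,0.92,0],"angular":[0,0,0]},{"dp":[0,0,0],"angular":[0,0,0]},{"dp":[0,0,0],"angular":[0,0,0]}]'
for i in 1 2; do python3 -m crank '[{"dp":[0,0,-0.7],"angular":[0,0,0]}]' | head -2; done
for i in 1 2; do python3 -m crank '[{"dp":[0,0,0],"angular":[0,0,0]}]' | head -2; done
```

```text
[(76.68, 3.933, 0.0661, 205)]
[(76.87, 3.936, 0.0649, 213)]
t: 2.75
tcp_pos: [0.5865, 0.0602, 0.1615]
tool_rot: [0.977, 0.214, -0.0, 0.0]
force: [-0.5, -0.4, -1.2]
finger_gap: 0.002
gripper_force: 0.0
t: 2.85
tcp_pos: [0.589, 0.0593, 0.1428]
t: 2.95
tcp_pos: [0.5875, 0.059, 0.1198]
t: 3.05
tcp_pos: [0.5847, 0.0593, 0.1171]
t: 3.15
tcp_pos: [0.5867, 0.0597, 0.1193]
```

```bash
python3 -m crank '[{"dp":[0,0.25,0],"angular":[0,0,0]},{"dp":[0,0,-0.35],"angular":[0,0,0]},{"dp":[0,0,-0.35],"angular":[0,0,0]},{"dp":[0,0,0],"angular":[0,0,0]},{"dp":[0,0,0],"angular":[0,0,0]}]'; python3 look.py 1; python3 - <<'E'
from station import sense,vision
import cv2,numpy as np
d=np.load('last.npz')['image'][150:330,240:440]
w=vision.snapshot('wrist')['image']
cv2.imwrite('pics/b1.png',np.hstack([cv2.resize(d,(400,360),interpolation=2),cv2.resize(w,(400,360))]))
E
```

```text
t: 3.65
tcp_pos: [0.5864, 0.0688, 0.0977]
tool_rot: [0.977, 0.214, -0.001, -0.0]
force: [-0.4, -0.7, -0.6]
finger_gap: 0.002
gripper_force: 0.0
3.65 [0.5864 0.0688 0.0977] [-0.4 -0.7 -0.6] [(149.24, 5.199, 0.0466, 1517)]
```

View pics/b1.png

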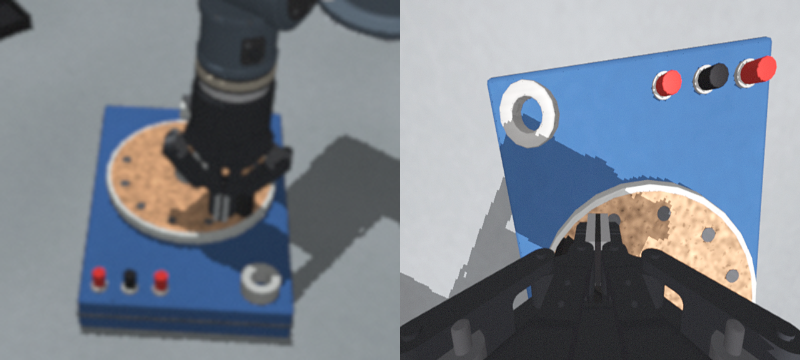

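The fingers are just behind the lug, with the lug's trailing side facing them and clear of the hub. I'll flick now, then lift and go to the hover position.

```bash
python3 -m crank '[{"dp":[-0.1,-0.02,0],"angular":[0,0,0]},{"dp":[-0.2,-0.03,0],"angular":[0,0,0]},{"dp":[-0.3,-0.05,0],"angular":[0,0,0]},{"dp":[-0.39,-0.08,0],"angular":[0,0,0]},{"dp":[-0.48,-0.13,0],"angular":[0,0,0]},{"dp":[-0.46,-0.19,0],"angular":[0,0,0]},{"dp":[-0.45,-0.22,0],"angular":[0,0,0]},{"dp":[0.3,0.1,0.1],"angular":[0,0,0]},{"dp":[0.3,0,0.8],"angular":[0,0,0]},{"dp":[0,0,0.7],"angular":[0,0,0]},{"dp":[0.35,-0.8,0],"angular":[0,0,0]},{"dp":[0.35,-0.8,0],"angular":[0,0,0]},{"dp":[0.35,-0.8,0],"angular":[0,0,0]},{"dp":[0.32,-0.84,0],"angular":[0,0,0]}]'; python3 look.py 3
```

```text
t: 5.15
tcp_pos: [0.5757, -0.0478, 0.1469]
tool_rot: [0.977, 0.214, 0.001, 0.0]
force: [-0.2, 0.7, 0.1]
finger_gap: -0.0
gripper_force: 0.0
5.15 [ 0.5757 -0.0478  0.1469] [-0.2  0.7  0.1] [(286.58, 1.313, 0.0644, 223)]
5.2 [ 0.5785 -0.0522  0.1472] [ 2.3 -2.9  0.2] [(295.53, 1.469, 0.0647, 232)]
5.25 [ 0.5774 -0.0502  0.147 ] [0.8 0.1 0. ] [(304.09, 1.619, 0.0651, 229)]
```

```bash
python3 -m crank '[{"dp":[0,0,0],"angular":[0,0,0]},{"dp":[0,0,0],"angular":[0,0,0]},{"dp":[0,0,0],"angular":[0,0,0]},{"dp":[0,0,0],"angular":[0,0,0]},{"dp":[0,0,0],"angular":[0,0,0]},{"dp":[0,0,0],"angular":[0,0,0]},{"dp":[0,0,0],"angular":[0,0,0]}]' | head -1;python3 look.py 4
```

```text
t: 6.0
6.0 [ 0.5745 -0.047   0.1463] [ 0.2 -0.1 -0.1] [(74.53, 3.895, 0.0648, 208)]
6.05 [ 0.5745 -0.0471  0.1463] [-0.8  0.2  0. ] [(83.07, 4.044, 0.0646, 216)]
6.1 [ 0.5745 -0.0471  0.1463] [ 0.3  0.5 -0.4] [(91.33, 4.188, 0.0646, 223)]
6.15 [ 0.5745 -0.0471  0.1463] [ 0.3  0.5 -0.2] [(99.88, 4.338, 0.0647, 225)]
```

```bash
python3 -m crank '[{"dp":[0,0,0],"angular":[0,0,0]},{"dp":[0,0,0],"angular":[0,0,0]},{"dp":[0,0,0],"angular":[0,0,0]},{"dp":[0,0,0],"angular":[0,0,0]},{"dp":[0,0,0],"angular":[0,0,0]},{"dp":[0,0,0],"angular":[0,0,0]},{"dp":[0,0,0],"angular":[0,0,0]},{"dp":[0,0,0],"angular":[0,0,0]},{"dp":[0,0,0],"angular":[0,0,0]},{"dp":[0,0,0],"angular":[0,0,0]},{"dp":[0,0,0],"angular":[0,0,0]},{"dp":[0,0,0],"angular":[0,0,0]},{"dp":[0,0,0],"angular":[0,0,0]},{"dp":[0,0,0],"angular":[0,0,0]},{"dp":[0,0,0],"angular":[0,0,0]},{"dp":[0,0,0],"angular":[0,0,0]}]' | head -1;python3 look.py 2
```

```text
t: 7.8
7.8 [ 0.5745 -0.0471  0.1463] [-0.3  0.8  0.2] [(337.9, 2.209, 0.0655, 234)]
7.85 [ 0.5745 -0.0471  0.1463] [0.2 0.4 0.1] [(344.65, 2.326, 0.0653, 228)]
```

```bash
python3 -m crank '[{"dp":[0,0,-0.9],"angular":[0,0,0]},{"dp":[0,0,-0.87],"angular":[0,0,0]},{"dp":[0,0,0],"angular":[0,0,0]}]' | head -1;python3 look.py 4 301
```

```text
t: 8.2
8.2 [ 0.5721 -0.0465  0.0904] [-1.4  0.2 -0.2] [(248.81, 0.654, 0.071, 566), (28.22, 3.087, 0.0651, 138)]
8.25 [ 0.5732 -0.0468  0.0919] [-1.2 -0.9  0.4] [(248.77, 0.653, 0.0717, 554), (34.15, 3.19, 0.0644, 145)]
8.3 [ 0.5744 -0.0471  0.0931] [-0.1  0.6  0.1] [(248.59, 0.65, 0.0717, 536), (39.94, 3.292, 0.0648, 155)]
8.35 [ 0.575  -0.0472  0.0939] [-0.  -0.1 -0.1] [(248.88, 0.655, 0.0719, 529), (45.99, 3.397, 0.0648, 170)]
```

```bash
cat > pred.py <<'E'
import numpy as np
from scipy.optimize import least_squares
from scipy.integrate import solve_ivp
D=np.array(eval(open('obs.txt').read()))
t0=D[0,0];a,b=.225,.075
def th(p,t):
    k=p[2]; A,B=a*k,b*k; w=(p[1]+A/B)*np.exp(-B*(t-t0))-A/B
    return p[0]+(p[1]+A/B)*(1-np.exp(-B*(t-t0)))/B-A/B*(t-t0), w
f=least_squares(lambda p:np.r_[(th(p,D[:,0])[0]-D[:,1])/.01,(p[2]-1)/.05],[D[0,1],2.5,1.])
print(f.x,np.round(f.fun*.01,3))
T=np.linspace(t0,t0+8,8001);x,w=th(f.x,T);i=np.argmax(x>=4*np.pi);print('arrive',T[i],w[i])
E
python3 -m crank '[{"dp":[0,0,0],"angular":[0,0,0]},{"dp":[0,0,0],"angular":[0,0,0]},{"dp":[0,0,0],"angular":[0,0,0]},{"dp":[0,0,0],"angular":[0,0,0]},{"dp":[0,0,0],"angular":[0,0,0]},{"dp":[0,0,0],"angular":[0,0,0]},{"dp":[0,0,0],"angular":[0,0,0]}]' | head -1;python3 look.py 3 301; echo '[(7.8,8.492),(7.85,8.609),(8.2,9.370),(8.25,9.473),(8.3,9.575),(8.35,9.680)]'>obs.txt; python3 pred.py
```

```text
t: 9.1
9.1 [ 0.5745 -0.0471  0.0932] [-0.5 -0.5  0.2] [(248.37, 0.646, 0.0715, 543), (130.94, 4.88, 0.0647, 241)]
9.15 [ 0.5744 -0.0471  0.0932] [-0.3 -0.8 -0.8] [(248.61, 0.65, 0.0717, 536), (136.32, 4.974, 0.0649, 245)]
9.2 [ 0.5745 -0.0471  0.0932] [0.6 0.1 0.4] [(248.64, 0.651, 0.0718, 532), (141.24, 5.06, 0.0649, 245)]
[8.49425231 2.26281    1.00058378] [ 0.002 -0.002 -0.002 -0.     0.002 -0.     0.   ]
arrive 10.0 1.461873664151998
```

```bash
python3 -m crank '[{"dp":[0,0,0],"angular":[0,0,0]},{"dp":[0,0,0],"angular":[0,0,0]}]' | head -1;python3 look.py 3 301; echo '[(7.8,8.492),(7.85,8.609),(8.2,9.370),(8.25,9.473),(8.3,9.575),(8.35,9.680),(9.1,11.163),(9.15,11.257),(9.2,11.343)]'>obs.txt; python3 pred.py
```

```text
t: 9.45
9.45 [ 0.5745 -0.0471  0.0932] [-0.3 -0.5 -1.1] [(248.98, 0.657, 0.0716, 530), (165.96, 5.491, 0.0651, 217)]
9.5 [ 0.5745 -0.0471  0.0932] [-0.   0.6  0. ] [(248.73, 0.652, 0.0717, 535), (170.6, 5.572, 0.0647, 210)]
9.55 [ 0.5745 -0.0471  0.0932] [ 0.3 -0.6 -0.9] [(248.48, 0.648, 0.0717, 537), (174.96, 5.648, 0.0638, 195)]
[8.48413138 2.2949363  0.94482114] [-0.008 -0.011  0.002  0.006  0.01   0.01  -0.003 -0.006 -0.002 -0.011]
arrive 9.933 1.5521661061639662
```

```bash
echo '[(8.2,9.370),(8.25,9.473),(8.3,9.575),(8.35,9.680),(9.1,11.163),(9.15,11.257),(9.2,11.343),(9.45,11.774),(9.5,11.855),(9.55,11.931)]'>obs.txt; python3 pred.py;  echo '[(9.1,11.163),(9.15,11.257),(9.2,11.343),(9.45,11.774),(9.5,11.855),(9.55,11.931)]'>obs.txt; python3 pred.py
```

```text
[9.36528656 2.16623591 1.02234877] [-0.005  0.     0.005  0.006 -0.005 -0.008 -0.005 -0.001  0.003  0.01
  0.004]
arrive 9.943999999999999 1.5195893564662866
[11.16580744  1.79015526  1.00085939] [ 0.003 -0.002  0.    -0.003 -0.002  0.004  0.   ]
arrive 9.955 1.4923803915888834
```

```bash
python3 -m crank '[{"dp":[0,0,0],"angular":[0,0,0]},{"dp":[0,0,0],"angular":[0,0,0]},{"dp":[0,0,-0.14],"angular":[0,0,0]},{"dp":[0,0,-0.25],"angular":[0,0,0]},{"dp":[0,0,0.04],"angular":[0,0,0]},{"dp":[0,0,0],"angular":[0,0,0]},{"dp":[0,0,0],"angular":[0,0,0]}]' ;python3 look.py 2 301; python3 - <<'E'
import numpy as np,cv2
d=np.load('last.npz')['image'][160:330,240:440];cv2.imwrite('pics/c1.png',cv2.resize(d,(680,578),interpolation=2))
E
```

```text
t: 10.3
tcp_pos: [0.5755, -0.0472, 0.0839]
tool_rot: [0.977, 0.214, 0.001, 0.001]
force: [-0.8, 1.1, 10.1]
finger_gap: -0.001
gripper_force: 4.9
10.3 [ 0.5755 -0.0472  0.0839] [-0.8  1.1 10.1] [(249.52, 0.666, 0.0652, 732)]
10.35 [ 0.5755 -0.0472  0.0839] [-0.8  1.2 10. ] [(249.41, 0.664, 0.0652, 732)]
```

View pics/c1.png

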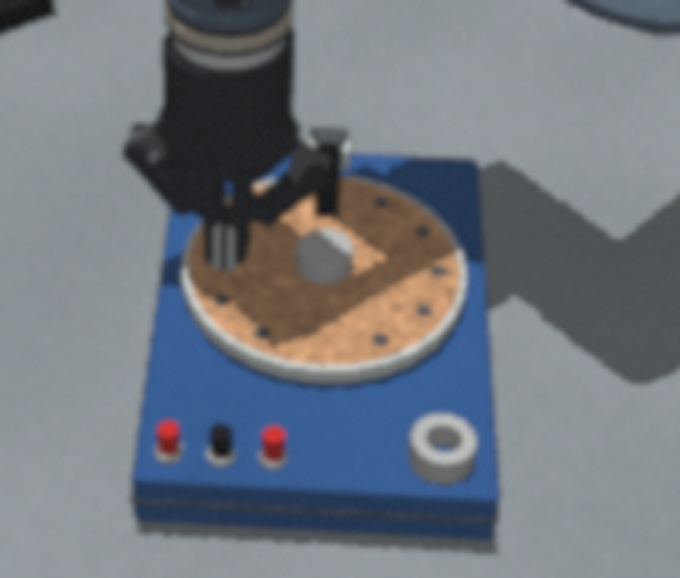

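The lug is stopped right in front of the pointer, at about crop (328,180). The fingertip is holding the disc down at 10 N. I'll lift straight off and take the hand away.

```bash
python3 -m crank '[{"dp":[0,0,0.05],"angular":[0,0,0]},{"dp":[0,0,0.1],"angular":[0,0,0]},{"dp":[0,0,0.3],"angular":[0,0,0]},{"dp":[0,0,0.6],"angular":[0,0,0]},{"dp":[0,0,0.9],"angular":[0,0,0]},{"dp":[0,0,0.9],"angular":[0,0,0]},{"dp":[0,0,0.9],"angular":[0,0,0]},{"dp":[-0.2,-0.8,0.9],"angular":[0,0,0]},{"dp":[-0.2,-0.9,0.3],"angular":[0,0,0]},{"dp":[-0.3,-0.9,0],"angular":[0,0,0]},{"dp":[-0.4,-0.9,0],"angular":[0,0,0]},{"dp":[-0.5,-0.9,0],"angular":[0,0,0]},{"dp":[-0.5,-0.9,0],"angular":[0,0,0]},{"dp":[-0.5,-0.9,0],"angular":[0,0,0]},{"dp":[-0.5,-0.9,0],"angular":[0,0,0]},{"dp":[-0.5,-0.9,0],"angular":[0,0,0]},{"dp":[-0.5,-0.9,0],"angular":[0,0,0]},{"dp":[-0.3,-0.5,0],"angular":[0,0,0]},{"dp":[0,0,0],"angular":[0,0,0]},{"dp":[0,0,0],"angular":[0,0,0]}]' ;python3 look.py 1; python3 - <<'E'
from trk import *
from station import vision
d=vision.snapshot('top')
T=d['image'];m,h=cork(T,(275,205,365,300))
b=cv2.resize(np.load('last.npz')['image'][180:290,270:400],(400,338),interpolation=2)
a=cv2.resize(T[200:310,270:400],(400,338),interpolation=2);cv2.imwrite('pics/d1.png',np.hstack([a,b]))
k=(T.max(2)<60).astype(np.uint8)*255;k[:200]=0;k[300:]=0;k[:,:275]=0;k[:,365:]=0
for z in(.098,):
    c,st=blob(k);p=onz(d,c,z)[:2]-A;print(c,st,np.hypot(*p),np.degrees(np.arctan2(p[1],p[0]))%360)
E
```

```text
t: 12.4
tcp_pos: [0.4422, -0.3287, 0.231]
tool_rot: [0.977, 0.214, -0.0, -0.001]
force: [-0.8, 0.5, -0.5]
finger_gap: -0.002
gripper_force: 0.0
12.4 [ 0.4422 -0.3287  0.231 ] [-0.8  0.5 -0.5] [(210.15, 6.262, 0.0647, 106)]
[333.65909091 266.63636364] [328 259  12  16  88] 0.06589388524598531 208.86305249192037
```

View pics/d1.png

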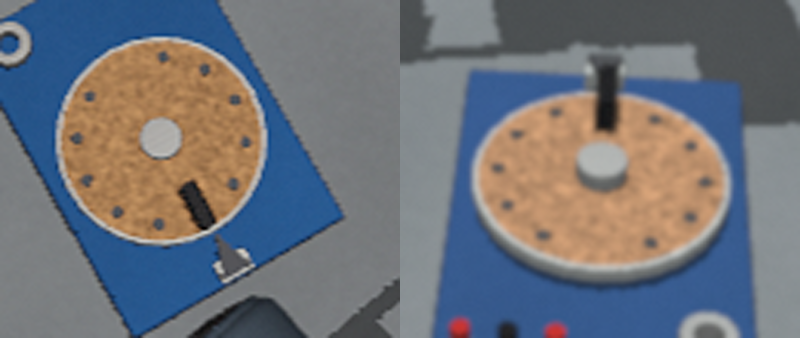

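The lug rests in line with the pointer tip: top tile, lug at about (197,205) and tip at (217,237). The hand is clear and the loose parts are where they were, so I'll hand in.

```bash
python3 -c "
from station import order;print(order.sign_off())"
```

```text
the job is handed in; nothing more can be done
None
```

I flicked the disc by its lug, let it run untouched past the pointer and round again, and braked it in one go on the second time round. It stopped with the lug at the pointer, about 1–2.5° short by camera, and I then took the hand away and handed the job in.

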